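Clamp a strut channel in its jig and hold the coating gauge on the ringed spot

TASK

Slide the stop of the holding jig up against the length of strut channel until the channel sits tight against the jig's end fence, and tighten the stop's wing knob clockwise so that it stays there. Then lift the coating-thickness gauge out of its dock and hold it upright with its probe inside the ring drawn on top of the channel, pressing lightly so that the spring probe is pushed in part of the way but not to its end. Finish while still holding the gauge there for its reading, and leave the other things on the table where they are.

Things in the scene. Friction and masses are not known exactly. Their poses are not given: they have to be found in the camera images.
- jig: Fixed holding jig: plywood board 140 x 330 mm, 15 mm thick, T-track flush along its middle. Origin: centre of its underside; y along the track to the end fence, z up. End fence: bar across the board, 35 mm high on it, inner face at y = +140 mm. Side fence: 25 mm high on it, face at x = +23.5 mm, from y = -15 to +135 mm, beside the channel.
- strut: Loose galvanised strut channel 41 x 41 x 150 mm, about 0.4 kg, lying open side down on the board, length (its y) along the track; three slots 28 x 14 mm in its top. Origin: centre of its underside; top at z = 41 mm. Starts 4 to 16 mm short of the end fence; on the fence its origin is at y = +65 mm in the jig's frame. Slides on the board with up to 5 N.
- spot (a point): Centre of the black marker ring (16 mm inside, 19 mm outside) on the flat top of the channel, between two slots; z points up out of the surface. It is 25 mm from the channel's middle towards the end fence.
- stop (a joint): Position of the sliding stop in m: grows towards the end fence (jig's +y), range 0 to 0.10; about 0.080 with the channel home between stop and fence. Loose, it slides with about 2 N, pushed by its block or by its knob held in the gripper. Aluminium block, 44 mm across the track, 50 mm along it, 45 mm high on the board.
- stop_face (a point): Centre of the stop's face that meets the channel (24 mm below the top of the stop's block, 26 mm from the block's middle along the track); y points along the track towards the channel.
- knob (a joint): Angle in rad of the wing knob on the stop, grows clockwise seen from above: loose around 0 (starts within 0.2), bites at about 0.6, tight from 1.0 on, end of thread at 1.4; it stays where it is left. Turning takes 0.2 to 0.35 N m; tight, the stop no longer slides by hand.
- knob_grip (a point): Grip point of the black wing knob: on its turning axis, 84 mm above the table, 26 mm behind the stop's face. x points along the wing, a bar 56 mm long, 13 mm thick (its y); from this point its sides reach 10 mm up and 9 mm down, the stop's block begins 24 mm below. With the knob at 0 the wing stands across the track; it turns with the knob.
- dock: Grey plastic dock block 80 x 75 mm, 50 mm high, on a rubber foot 94 x 88 mm, fixed to the table. Origin at the centre of its underside. A round socket 24 mm wide and 45 mm deep in its top takes the gauge's barrel.
- gauge: Coating-thickness gauge, loose, 0.13 kg, upright in the dock. Origin: tip of its probe when out; z up through the gauge; display on its -x face. Housing 26 mm thick (x), 40 mm wide (y), z = 36 to 102 mm; barrel 18 mm wide, z = 12 to 36 mm; spring probe, a round-ended pin 6 mm wide, z = 0 to 12 mm. In the dock its origin is 14 mm above the table.
- probe_tip (a point): The end of the gauge's spring probe (moves with the probe); z up along the gauge.
- probe (a joint): How far the spring probe is pushed into the gauge in m: 0 out, 0.006 fully in (bottomed). The spring starts at about 0.6 N and adds 0.7 N per mm, so about 2.7 N at half way.
- tape_roll: Bystander: roll of tape lying flat, 104 mm wide, 48 mm high; origin at the centre of its underside.
- tub: Bystander: white plastic tub with a lid, 86 mm wide, 100 mm high; origin at the centre of its underside.
- bolt_tray: Bystander: red plastic tray of bolts, 110 x 160 mm, 50 mm high; origin at the centre of its underside.
- carton: Bystander: cardboard carton, 90 x 130 mm, 70 mm high; origin at the centre of its underside.
Mind the look-alikes: they are no part of the job. What is shaped like the gauge but orange is not meant.

How it is judged:
By the outcome, as a careful person would: the job done as asked, in the order asked, and still so for the second after the job is handed in, while the arm keeps its last pose, push and grip.
It also fails if it takes over 59 s, if anything falls off the work surface, if the arm or the gripper's body presses on something with over 40 N, if the wrist force passes 120 N, or if a joint passes its speed limit or range.

ROBOT

A 7-joint arm with a two-finger parallel gripper is mounted at the origin on the work surface. World frame = base frame: x ahead of the robot, y to its left, z up, the work surface at z = 0. Lengths are in mm, angles in rad, forces in N, time in s.
With the tool pointing down it reaches from about 425 to 875 mm from the base axis. Payload 9.9 kg.
Tool frame: the origin (TCP) lies at the very end of the fingers, on their centre line; the grasp point (between the pads) lies behind it (ctrl.pinch_z is the x of the grasp point in the tool frame, in mm); x points along the fingers, z is the direction in which the jaws open and shut, and the axes are right-handed (so a half turn about x gives the same grasp; the last joint's range is limited). The gripper opens to 85 mm and grips with 20 to 120 N. Pads are 22 mm wide; open, the fingers measure 114 mm over their backs; the gripper's body (76 mm by 85 mm) begins 54 mm behind the grasp point. The pads swing forward as they close: fully open they stand 13 mm farther back than shut.
Start: joints at [-1.186, 0.576, 0.025, 1.437, -0.015, 1.129, -0.057], TCP at [304.969, 602.182, 231.289] pointing down, gripper open.
Joint ranges: [-2.76, 2.76], [-0.34, 2.15], [-1.52, 1.57], [0.19, 2.46], [-1.09, 4.23], [0.17, 1.99], [-2.82, 2.82]. Speed limits (rad/s): [2.22, 2.22, 3.01, 3.01, 3.14, 3.14, 3.14].

INTERFACE

Orientations are given as [roll, pitch, yaw] about the fixed x, y, z axes, in that order (R = Rz(yaw) Ry(pitch) Rx(roll)).
In Python, from rig import ctrl, optics, hand_in gives the robot as it stands. The module is installed in compiled form; this text tells all that it offers.
- The arm moves only by the shell command python3 -m pendant 'ROWS' [OPENING] [FORCE]. ROWS is JSON, a list of rows, each an object with "delta_pos": the shift along the tool's x, y, z scaled (see below), a list of three; "rot": the turn, a rotation vector about the tool's x, y, z scaled (see below), a list of three. In form: [{"delta_pos": [tx, ty, tz], "rot": [ax, ay, az]}, ...]. A call has 1 to 10 rows; each row is the pose to reach, as a shift and turn from the pose measured when the call began, along the tool's axes at that moment; what a row does not reach only later rows make up. The controller multiplies each number of a shift by 800 mm and each number of a turn by 90 degrees. A row lasts 1/8 s, in which the tool goes at most 62.5 mm and 10.7 degrees, less where a joint would pass 70% of its speed; a pose out of reach is approached as far as the arm can. A call with a number of a shift or a turn outside -1 to 1 is refused whole. A call with a gripper value outside its range is refused whole. OPENING is the opening in per cent of the stroke, from 0 (shut) to 100 (fully open), set as the call begins (- or left out, the last holds). The fingers move at their own pace and stop on an object; FORCE is the grip in N (left out, the last holds). Time passes only in rows, so rows that repeat a pose let the fingers close. It gives the time, the measured TCP pose, the force and the opening at its end, in the units of the state.
- ctrl.get_state(): the state, without advancing time (a new reading comes with each control period).
- optics.read_camera(name): name is "scene" or "top" or "wrist"; returns a dict with "color" (400x640x3 uint8, red, green, blue), "depth" (400x640 float32, mm along the optical axis (not along the pixel's ray), 0 where there is no reading), "K" (3x3 intrinsics, pixels), "position" and "rotation" of the camera in the world. Camera axes: x right, y down, z forward; pixel columns grow to the right and rows downward; lengths in mm; the calibration is good to about 2 mm. The wrist camera is an equidistant fisheye: a pixel r from the principal point sees the ray r / f radians off the axis. A picture is of the moment at which its call begins.
- hand_in(): hands the job in, once; it reports no verdict.
The state is a dict: "time": time; "joint_positions": joint angles; "qd": joint speeds; "tau": joint torques, N m; "eef_pos": TCP position; "tcp_rot": TCP orientation; "ft_force": force on the tool from outside, world axes, zero at the start; "moment": the same for the moment, N m; "gripper_width": opening from 0.0 (shut) to 1.0 (fully open).
Only numpy, scipy, OpenCV 4.12 (cv2) and the standard library are available. Lean on these libraries where they do the work, as an engineer would, in place of code of your own. Each camera call takes 0.05 s, during which the arm holds its last target. There are 200 camera calls.

## Working session

There is one attempt and no reset: what is moved stays moved. The work goes in short steps, Python scripts to look and compute and a shell command to move; the robot and the scene stay as the last step left them, time stands still between calls to the robot, and variables do not carry over. Pictures are saved under pics/ and viewed, about 8 in all and at most 12, crops included, and the job is handed in when it is done.

```bash
mkdir -p pics; cat > h.py <<'E'
import numpy as np, cv2
from rig import ctrl, optics
from scipy.spatial.transform import Rotation as Ro
def cam(n):
    c=optics.read_camera(n); 
    return c
def save(c,f,box=None,s=1):
    im=c['color'][...,::-1]
    if box: im=im[box[1]:box[3],box[0]:box[2]]
    cv2.imwrite(f,cv2.resize(im,None,fx=s,fy=s,interpolation=cv2.INTER_CUBIC))
def ray(c,u,v,fish=False):
    K=c['K'];x=(u-K[0,2])/K[0,0];y=(v-K[1,2])/K[1,1]
    if fish:
        r=np.hypot(x,y); s=np.sin(r)/r if r>1e-9 else 1; d=np.array([x*s,y*s,np.cos(r)])
    else: d=np.array([x,y,1.])
    return np.array(c['rotation'])@d
def onz(c,u,v,z,fish=False):
    d=ray(c,u,v,fish);p=np.array(c['position']);return p+d*(z-p[2])/d[2]
def pt(c,u,v):
    d=ray(c,u,v);return np.array(c['position'])+d*c['depth'][int(v),int(u)]
def st():
    s=ctrl.get_state();return s,Ro.from_euler('xyz',s['tcp_rot'])
def go(target,yawz=None):
    """rows units to bring TCP to target (mm) and jaw z axis to world dir angle yawz (deg), tool down"""
    s,R=st();d=R.inv().apply(np.array(target)-s['eef_pos'])/800
    out=[np.round(d,4)]
    if yawz is not None:
        best=None
        for k in (0,180):
            a=np.radians(yawz+k);z=np.array([np.cos(a),np.sin(a),0]);x=np.array([0,0,-1.]);
            M=Ro.from_matrix(np.c_[x,np.cross(z,x),z]);w=(R.inv()*M).as_rotvec()
            if best is None or np.linalg.norm(w)<np.linalg.norm(best):best=w
        out.append(np.round(best/(np.pi/2),4))
    return out
E
python3 - <<'E'
from h import *
for n in('scene','top'):
    c=cam(n);save(c,f'pics/{n}0.png');np.savez(f'{n}0.npz',**c);print(n,c['position'],np.round(c['rotation'],3).tolist(),c['K'].tolist())
s,R=st();print(s,ctrl.pinch_z);print(R.as_matrix().round(3))
E
```

```text
scene [1476.34843721   18.21974992 1283.72906803] [-2.485, 0.003, 1.61] [[494.2817981801484, 0.0, 325.00556365075187], [0.0, 494.2817981801484, 202.1978785507778], [0.0, 0.0, 1.0]]
top [ 312.11513512  -18.20187576 1166.2744862 ] [-2.961, 0.03, -1.574] [[432.53029594252405, 0.0, 323.4226605302514], [0.0, 432.53029594252405, 198.30962734944546], [0.0, 0.0, 1.0]]
{'time': 0.1, 'joint_positions': array([-1.18581199,  0.5764451 ,  0.02485556,  1.437821  , -0.01498421,
        1.12898678, -0.05648835]), 'qd': array([ 0.00017159, -0.0016891 , -0.00063191, -0.00221456,  0.0018579 ,
        0.00102432, -0.00216867]), 'tau': array([ 6.42001221e-03, -7.67303252e+01,  2.25816965e+00, -2.86603403e+01,
        1.58313982e-02,  8.70584365e-03,  1.31238517e-05]), 'eef_pos': array([304.78807745, 601.82236797, 230.53210457]), 'tcp_rot': array([-3.07791699,  1.56932079, -1.97586093]), 'ft_force': array([0.31255686, 0.19775994, 0.17241586]), 'moment': array([0.03343219, 0.03265186, 0.00708393]), 'gripper_width': 0.9994635469576102} -18.700000000000003
[[-0.001 -0.892  0.452]
 [-0.001  0.452  0.892]
 [-1.    -0.    -0.001]]
```

View pics/scene0.png

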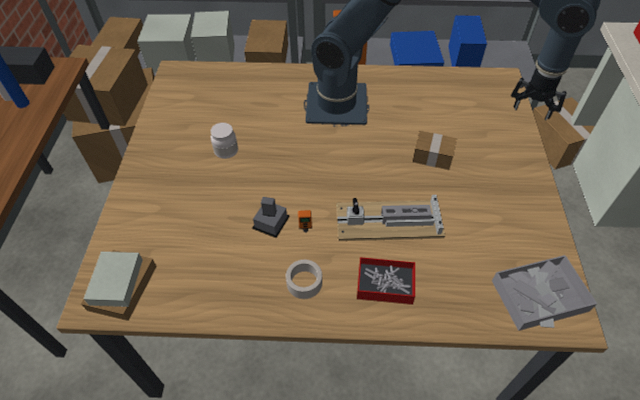

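View pics/top0.png

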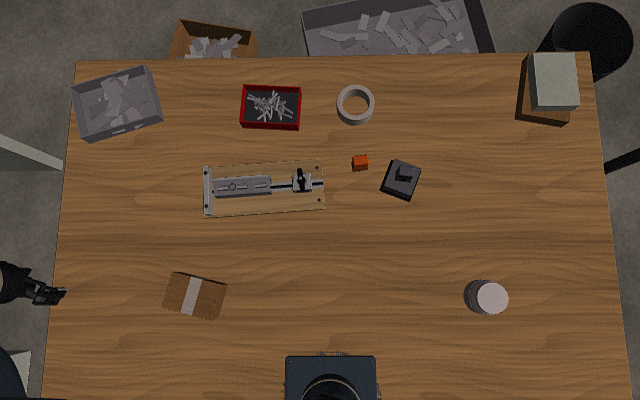

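The scene view shows the dock with a grey gauge at (268,210), an orange look-alike at (305,217), the stop knob at (355,205) and the channel at (408,214). In the top view the dock is at (401,178), the orange one at (360,162), the ring at (232,187) and the knob at (300,178). The grey one standing in the dock fits the description, and I'll confirm it in an enlarged crop.

```bash
sed -i "s/return np.array(c\['rotation'\])@d/return Ro.from_euler('xyz',c['rotation']).apply(d)/" h.py
python3 - <<'E'
from h import *
a=dict(np.load('top0.npz'));b=dict(np.load('scene0.npz'))
A=cv2.resize(a['color'][145:225,195:435,::-1],(792,264),interpolation=cv2.INTER_CUBIC)
B=cv2.resize(b['color'][185:245,245:455,::-1],(792,226),interpolation=cv2.INTER_CUBIC)
cv2.imwrite('pics/crop1.png',np.vstack([A,B]))
for n,z,p in [('jig corners',15,[(205,166),(322,160),(326,208),(206,216)]),('fence top ends',50,[(206,167),(209,213)]),('ring',56,[(232,187)]),('strut',56,[(213,187),(271,186)]),('knob',94,[(300,180)]),('dock',50,[(403,177)]),('gauge top',116,[(404,172)]),('robot',0,[(330,390)])]:
    for q in p: print(n,onz(a,*q,z).round(0), pt(a,*q).round(0))
E
```

```text
jig corners [616. 344.  15.] [606. 332.  51.]
jig corners [629.  20.  15.] [633.  20.  -0.]
jig corners [496.   9.  15.] [498.  10.   1.]
jig corners [476. 335.  15.] [475. 333.  20.]
fence top ends [604. 330.  50.] [604. 330.  49.]
fence top ends [479. 316.  50.] [479. 317.  48.]
ring [547. 256.  56.] [546. 256.  59.]
strut [548. 307.  56.] [547. 306.  59.]
strut [549. 153.  56.] [557. 159.  15.]
knob [556.  73.  94.] [555.  73.  98.]
dock [ 571. -195.   50.] [ 559. -187.  102.]
gauge top [ 568. -187.  116.] [ 569. -188.  114.]
robot [31.  1.  0.] [ 73.  -2. 176.]
```

View pics/crop1.png

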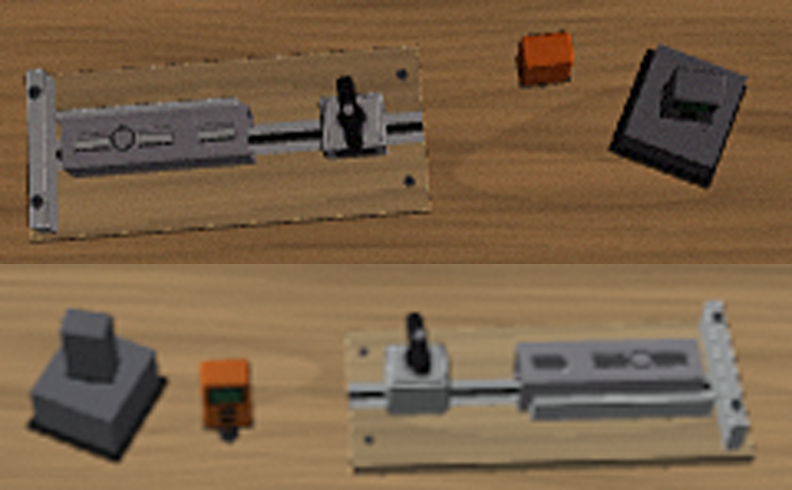

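The crop confirms it: the grey gauge stands in the dock with its display towards the robot, and the orange one stands alone. The jig's end fence is at its world +y end, its track points about 93° in the world, and the knob is near (556,73). Going above the knob next.

```bash
python3 -c "
from h import *
print(go([556,73,170],93))"
```

```text
[array([ 0.0764, -0.5788, -0.4478]), array([-3.317e-01, -9.000e-04, -2.000e-04])]
```

```bash
python3 -m pendant '[{"delta_pos":[0.01,-0.12,-0.09],"rot":[-0.07,0,0]},{"delta_pos":[0.02,-0.24,-0.18],"rot":[-0.14,0,0]},{"delta_pos":[0.04,-0.36,-0.27],"rot":[-0.2,0,0]},{"delta_pos":[0.06,-0.46,-0.35],"rot":[-0.27,0,0]},{"delta_pos":[0.07,-0.54,-0.42],"rot":[-0.33,0,0]},{"delta_pos":[0.0764,-0.5788,-0.4478],"rot":[-0.3317,0,0]},{"delta_pos":[0.0764,-0.5788,-0.4478],"rot":[-0.3317,0,0]},{"delta_pos":[0.0764,-0.5788,-0.4478],"rot":[-0.3317,0,0]},{"delta_pos":[0.0764,-0.5788,-0.4478],"rot":[-0.3317,0,0]}]' 100
python3 - <<'E'
from h import *
s,R=st();print(s['eef_pos'],R.as_matrix().round(3).tolist(),s['joint_positions'].round(2),s['ft_force'])
c=cam('wrist');save(c,'pics/w1.png');np.savez('w1.npz',**c);print(c['position'],c['rotation'],c['K'][0])
E
```

```text
time: 1.23
eef_pos: [545.4, 95.0, 172.7]
tcp_rot: [2.587, 1.569, -2.073]
ft_force: [0.3, 0.0, -0.7]
gripper_width: 1.001
[545.35931454  95.04096037 172.71272903] [[-0.001, -0.999, -0.052], [-0.001, -0.052, 0.999], [-1.0, 0.001, -0.001]] [-0.22  0.46 -0.06  1.84  0.04  0.85  1.33] [ 0.29278292  0.00175287 -0.72400274]
[474.65968905  91.79156364 315.76059188] [2.86585273e+00 1.03315503e-03 1.62351823e+00] [309.70691629   0.         321.28078187]
```

View pics/w1.png

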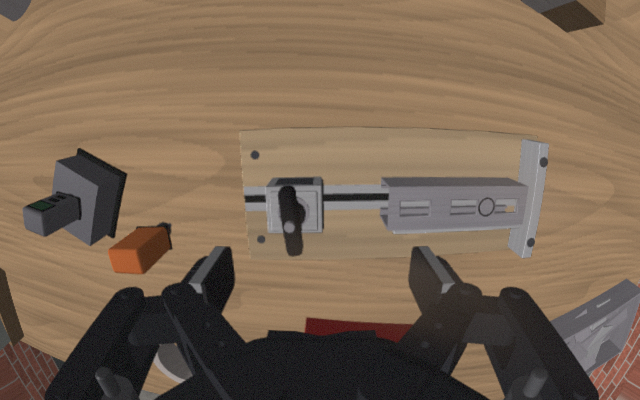

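The wrist view shows the wing from (287,187) to (292,253), the block top from 267 to 323, the strut top from (385,178) to (525,180), the ring at (487,207) and the fence at about x=530.

```bash
python3 - <<'E'
from h import *
c=dict(np.load('w1.npz'))
for n,z,p in [('wing ends',94,[(287,188),(292,251)]),('block top cnr',60,[(268,180),(322,179),(323,232),(271,233)]),('ring',56,[(487,207)]),('fence top inner',50,[(524,142),(511,250)]),('board corners',15,[(240,131),(250,257)]),('strut far edge',56,[(386,179),(519,180)]),('slots',56,[(402,209),(430,208),(516,206)]),('gauge',116,[(38,215)])]:
    for q in p: print(n,q,onz(c,*q,z,True).round(1))
# dark mask of the knob wing
g=c['color'].max(2); m=((g<60)).astype(np.uint8); m[:,:270]=0;m[:,315:]=0;m[:183]=0;m[258:]=0
n,l,s,ce=cv2.connectedComponentsWithStats(m);print(s.tolist(),ce.round(1).tolist())
E
```

```text
wing ends (287, 188) [530.5  69.1  94. ]
wing ends (292, 251) [581.6  74.   94. ]
block top cnr (268, 180) [532.8  49.1  60. ]
block top cnr (322, 179) [529.7  95.   60. ]
block top cnr (323, 232) [577.6  98.5  60. ]
block top cnr (271, 233) [581.3  51.9  60. ]
ring (487, 207) [547.9 256.9  56. ]
fence top inner (524, 142) [480.4 294.4  50. ]
fence top inner (511, 250) [597.  305.7  50. ]
board corners (240, 131) [494.6  12.2  15. ]
board corners (250, 257) [630.5  21.1  15. ]
strut far edge (386, 179) [527.3 150.7  56. ]
strut far edge (519, 180) [518.4 290.7  56. ]
slots (402, 209) [553.9 168.5  56. ]
slots (430, 208) [551.7 195.5  56. ]
slots (516, 206) [545.3 293.3  56. ]
gauge (38, 215) [ 562.3 -180.5  116. ]
[[0, 0, 640, 400, 254844], [276, 183, 37, 72, 1156]] [[319.6, 199.4], [291.5, 216.4]]
```

```bash
python3 -c "
from h import *
print(go([556,73,67],95),st()[0]['eef_pos'])"
```

```text
[array([ 0.1311, -0.0092, -0.0138]), array([-0.0286, -0.0047, -0.0003])] [548.19381916  84.49734532 171.80799259]
```

```bash
python3 -m pendant '[{"delta_pos":[0.0,-0.0092,-0.0138],"rot":[-0.0286,-0.0047,0]},{"delta_pos":[0.02,-0.0092,-0.0138],"rot":[-0.0286,-0.0047,0]},{"delta_pos":[0.05,-0.0092,-0.0138],"rot":[-0.0286,-0.0047,0]},{"delta_pos":[0.08,-0.0092,-0.0138],"rot":[-0.0286,-0.0047,0]},{"delta_pos":[0.11,-0.0092,-0.0138],"rot":[-0.0286,-0.0047,0]},{"delta_pos":[0.1311,-0.0092,-0.0138],"rot":[-0.0286,-0.0047,0]},{"delta_pos":[0.1311,-0.0092,-0.0138],"rot":[-0.0286,-0.0047,0]},{"delta_pos":[0.1311,-0.0092,-0.0138],"rot":[-0.0286,-0.0047,0]}]' 50
python3 - <<'E'
from h import *
c=cam('wrist');save(c,'pics/w2.png',(140,100,540,400),2);print(go([556,73,66],95),st()[0]['eef_pos'])
E
```

```text
time: 2.28
eef_pos: [555.8, 73.9, 67.2]
tcp_rot: [0.831, 1.57, 2.489]
ft_force: [0.8, 0.6, -0.0]
gripper_width: 0.501
[array([ 0.0019,  0.0003, -0.0008]), array([0.0002, 0.0002, 0.0002])] [556.16374786  73.69584535  67.53093197]
```

View pics/w2.png

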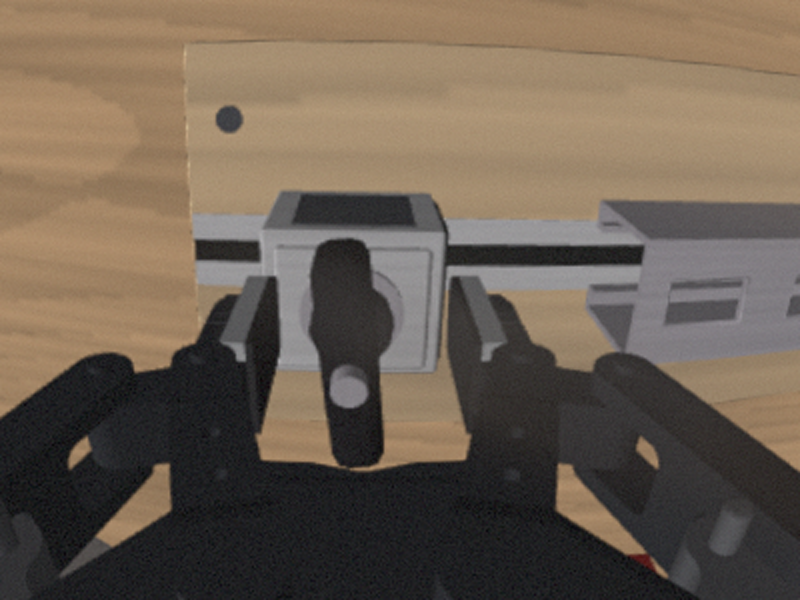

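The wing stands between the pads, slightly left of their centre. Closing the gripper on it.

```bash
python3 -m pendant '[{"delta_pos":[0.001,0,0],"rot":[0,0,0]},{"delta_pos":[0.001,0,0],"rot":[0,0,0]},{"delta_pos":[0.001,0,0],"rot":[0,0,0]},{"delta_pos":[0.001,0,0],"rot":[0,0,0]},{"delta_pos":[0.001,0,0],"rot":[0,0,0]},{"delta_pos":[0.001,0,0],"rot":[0,0,0]}]' 0 50
python3 - <<'E'
from h import *
s,R=st();print(s['eef_pos'],R.as_matrix().round(3).tolist(),s['ft_force'])
d=np.array([-.065,.998,0]);print('50mm along track:',(R.inv().apply(d*50)/800).round(4))
E
```

```text
time: 3.08
eef_pos: [556.5, 73.8, 67.6]
tcp_rot: [-1.246, 1.569, 0.413]
ft_force: [-1.4, -0.8, 5.0]
gripper_width: 0.209
[556.51918545  73.80428145  67.60163347] [[0.002, -0.996, -0.087], [0.001, -0.087, 0.996], [-1.0, -0.002, 0.001]] [-1.44652847 -0.84904577  4.99094613]
50mm along track: [ 0.     -0.0014  0.0625]
```

```bash
python3 -m pendant '[{"delta_pos":[0,0,0.008],"rot":[0,0,0]},{"delta_pos":[0,0,0.016],"rot":[0,0,0]},{"delta_pos":[0,-0.001,0.024],"rot":[0,0,0]},{"delta_pos":[0,-0.001,0.032],"rot":[0,0,0]},{"delta_pos":[0,-0.001,0.04],"rot":[0,0,0]},{"delta_pos":[0,-0.001,0.048],"rot":[0,0,0]},{"delta_pos":[0,-0.001,0.056],"rot":[0,0,0]},{"delta_pos":[0,-0.0014,0.0625],"rot":[0,0,0]},{"delta_pos":[0,-0.0014,0.0625],"rot":[0,0,0]}]'
```

```text
time: 4.2
eef_pos: [553.1, 125.0, 67.7]
tcp_rot: [-0.788, 1.569, 0.871]
ft_force: [-2.3, 2.0, 3.4]
gripper_width: 0.208
```

```bash
python3 -m pendant '[{"delta_pos":[0,0,0.003],"rot":[0,0,0]},{"delta_pos":[0,0,0.006],"rot":[0,0,0]},{"delta_pos":[0,0,0.009],"rot":[0,0,0]},{"delta_pos":[0,0,0.012],"rot":[0,0,0]},{"delta_pos":[0,0,0.015],"rot":[0,0,0]},{"delta_pos":[0,0,0.0175],"rot":[0,0,0]},{"delta_pos":[0,0,0.0175],"rot":[0,0,0]}]'
python3 - <<'E'
from h import *
c=cam('wrist');save(c,'pics/w3.png',(140,80,620,400),1.6);np.savez('w3.npz',**c);print(st()[0]['ft_force'],st()[0]['eef_pos'])
E
```

```text
time: 5.08
eef_pos: [552.0, 139.4, 67.7]
tcp_rot: [-0.791, 1.568, 0.869]
ft_force: [-0.0, -2.4, 2.4]
gripper_width: 0.212
[ 0.05341809 -2.00136391  2.42498062] [551.99990789 139.38544804  67.68966297]
```

View pics/w3.png

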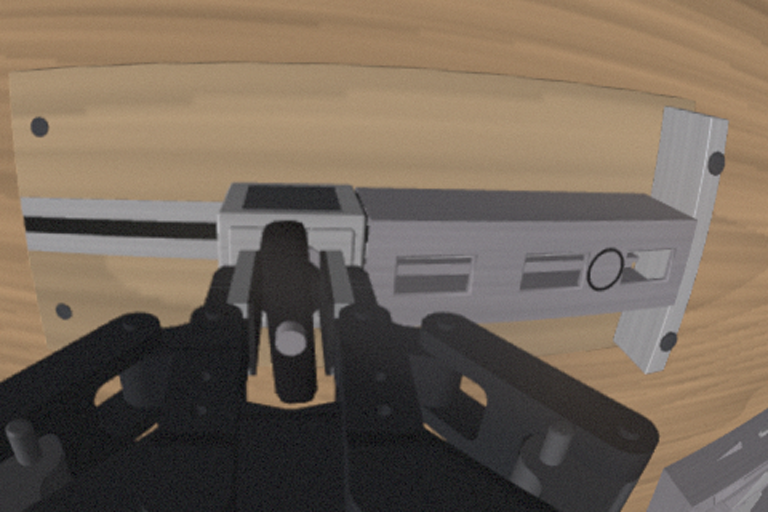

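The stop face (x≈362) is now at the strut's end, and the strut's far end (x≈695) is close to the fence. Pushing on slowly while watching the force.

```bash
python3 -m pendant '[{"delta_pos":[0,0,0.002],"rot":[0,0,0]},{"delta_pos":[0,0,0.004],"rot":[0,0,0]},{"delta_pos":[0,0,0.006],"rot":[0,0,0]},{"delta_pos":[0,0,0.0065],"rot":[0,0,0]}]'
python3 -m pendant '[{"delta_pos":[0,0,0.002],"rot":[0,0,0]},{"delta_pos":[0,0,0.004],"rot":[0,0,0]},{"delta_pos":[0,0,0.005],"rot":[0,0,0]},{"delta_pos":[0,0,0.005],"rot":[0,0,0]}]'
```

```text
time: 5.62
eef_pos: [551.7, 143.7, 67.7]
tcp_rot: [-1.133, 1.569, 0.526]
ft_force: [0.7, -7.6, 2.6]
gripper_width: 0.209
time: 6.12
eef_pos: [551.7, 144.0, 67.7]
tcp_rot: [-2.684, 1.567, -1.028]
ft_force: [1.0, -14.5, 4.4]
gripper_width: 0.208
```

```bash
python3 -m pendant '[{"delta_pos":[0,0,0.007],"rot":[0,0,0]},{"delta_pos":[0,0,0.007],"rot":[0,0,0]}]'
python3 - <<'E'
from h import *
c=dict(np.load('w3.npz'))
print('w3 ring',onz(c,518,248,56,True).round(1))
c=cam('wrist');save(c,'pics/w4.png',(360,100,620,360),3);np.savez('w4.npz',**c);print(st()[0]['ft_force'],st()[0]['eef_pos'])
E
```

```text
time: 6.38
eef_pos: [551.6, 144.2, 67.7]
tcp_rot: [-3.066, 1.562, -1.414]
ft_force: [2.0, -19.5, 4.8]
gripper_width: 0.212
w3 ring [546.8 266.6  56. ]
[  2.35841452 -20.48802136   5.51949443] [551.6443898  144.18495151  67.64793304]
```

View pics/w4.png

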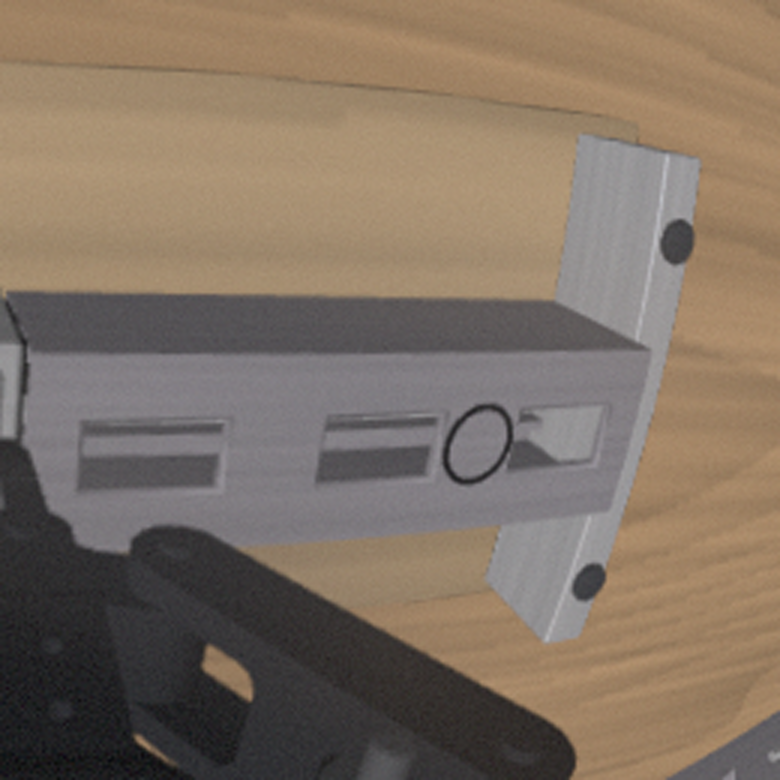

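The strut's end meets the fence (crop ~(645,350)), and the force rises without motion, so it is home. I'll turn the knob clockwise and keep the push on.

```bash
python3 -m pendant '[{"delta_pos":[0,0,0.005],"rot":[0.08,0,0]},{"delta_pos":[0,0,0.005],"rot":[0.16,0,0]},{"delta_pos":[0,0,0.005],"rot":[0.24,0,0]},{"delta_pos":[0,0,0.005],"rot":[0.32,0,0]},{"delta_pos":[0,0,0.005],"rot":[0.40,0,0]},{"delta_pos":[0,0,0.005],"rot":[0.48,0,0]},{"delta_pos":[0,0,0.005],"rot":[0.56,0,0]},{"delta_pos":[0,0,0.005],"rot":[0.64,0,0]},{"delta_pos":[0,0,0.005],"rot":[0.72,0,0]},{"delta_pos":[0,0,0.005],"rot":[0.76,0,0]}]' - 70
python3 - <<'E'
from h import *
s,R=st();z=R.as_matrix()[:,2];print(s['eef_pos'],np.degrees(np.arctan2(z[1],z[0])),s['ft_force'],s['moment'],s['joint_positions'].round(2))
E
```

```text
time: 7.68
eef_pos: [554.1, 148.3, 67.9]
tcp_rot: [-1.359, 1.56, -0.904]
ft_force: [9.3, -5.4, -5.2]
gripper_width: 0.195
[554.14649404 148.3396581   67.88206297] 26.09586740592648 [ 9.31151021 -5.35654768 -5.19906398] [-0.98055663 -1.95232079  0.20818463] [-0.55  0.64  0.31  1.9  -0.3   0.64  0.4 ]
```

```bash
python3 -m pendant '[{"delta_pos":[0,0,0],"rot":[0,0,0]},{"delta_pos":[0,0,0],"rot":[0,0,0]},{"delta_pos":[0,0,0],"rot":[0,0,0]},{"delta_pos":[0,0,0],"rot":[0,0,0]},{"delta_pos":[-0.04,0,0],"rot":[0,0,0]},{"delta_pos":[-0.08,0,0],"rot":[0,0,0]},{"delta_pos":[-0.12,0,0],"rot":[0,0,0]},{"delta_pos":[-0.13,0,0],"rot":[0,0,0]},{"delta_pos":[-0.13,0,0],"rot":[0,0,0]}]' 50
python3 - <<'E'
from h import *
c=cam('wrist');save(c,'pics/w5.png',(120,50,520,350),2);np.savez('w5.npz',**c);print(c['position'],st()[0]['ft_force'],st()[0]['eef_pos'])
E
```

```text
time: 8.8
eef_pos: [553.4, 149.4, 171.9]
tcp_rot: [-1.301, 1.56, -0.845]
ft_force: [-0.2, 0.3, -1.2]
gripper_width: 0.499
[520.24050424 213.08662004 314.16480961] [-0.67706779  0.45839499 -0.87246017] [552.96154659 149.35288147 171.2210349 ]
```

View pics/w5.png

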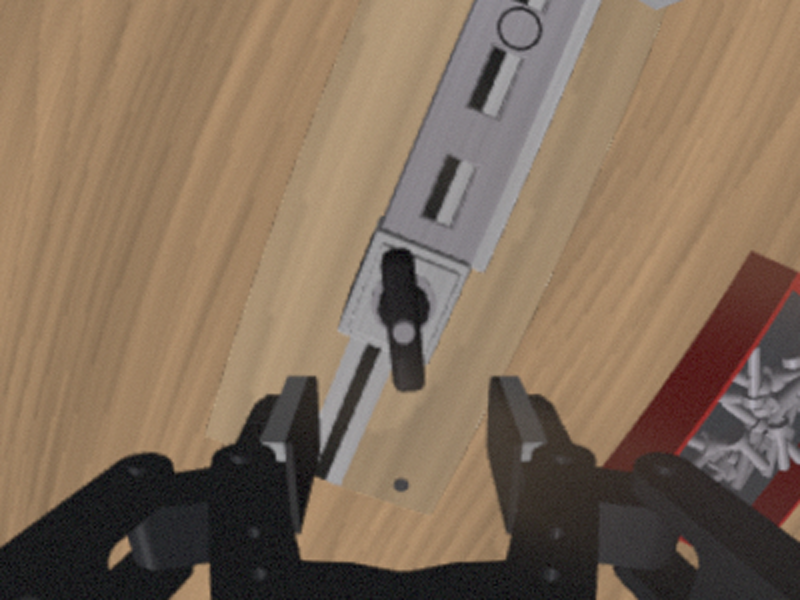

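```bash
python3 - <<'E'
from h import *
c=dict(np.load('w5.npz'))
f=lambda x,y,z:onz(c,x/2+120,y/2+50,z,True)
ang=lambda a,b:np.degrees(np.arctan2(*(b-a)[1::-1]))
a,b=f(397,253,94),f(409,386,94);print('wing',a,b,np.linalg.norm(a-b),ang(b,a))
a,b=f(385,222,56),f(475,5,56);print('strut edge',a,b,ang(a,b))
a,b=f(206,438,15),f(300,160,15);print('board edge',ang(a,b))
print('ring w5',f(519,29,56)); 
d=dict(np.load('w4.npz'));print('ring w4',onz(d,519.3,248,56,True))
t=dict(np.load('top0.npz'));s=dict(np.load('scene0.npz'))
# gauge top mask points by depth in top and scene views
for n,cc,bx in(('top',t,(385,155,425,200)),('scene',s,(250,190,295,235))):
    P=[pt(cc,u,v) for v in range(bx[1],bx[3]) for u in range(bx[0],bx[2])];P=np.array(P)
    for lo,hi in((108,122),(44,55)):
        m=(P[:,2]>lo)&(P[:,2]<hi);Q=P[m][:,:2].astype(np.float32);print(n,lo,len(Q),cv2.minAreaRect(Q) if len(Q)>3 else '')
E
```

```text
wing [540.17420684 169.14805103  94.        ] [567.51555651 123.69566926  94.        ] 53.042138071884374 121.02852110044572
strut edge [533.18842418 171.39181397  56.        ] [526.03604065 270.29216594  56.        ] 94.13637754778324
board edge 93.89839158330369
ring w5 [546.72500444 269.83972477  56.        ]
ring w4 [546.81404603 271.19645555  56.        ]
top 108 172 ((571.2279663085938, -193.0168914794922), (40.11997604370117, 26.801790237426758), 83.63973999023438)
top 44 579 ((571.874267578125, -193.12979125976562), (74.8805923461914, 81.58332061767578), 67.9138412475586)
scene 108 94 ((577.0326538085938, -192.0549774169922), (38.843997955322266, 27.661470413208008), 81.91065216064453)
scene 44 320 ((575.1729736328125, -191.7702178955078), (79.11473846435547, 85.13912963867188), 67.33463287353516)
```

```bash
python3 - <<'E'
from h import *
c=dict(np.load('w5.npz'))
m=(c['color'].max(2)<55).astype(np.uint8);m[:172]=0;m[248:]=0;m[:,:306]=0;m[:,336:]=0
n,l,s,ce=cv2.connectedComponentsWithStats(m);k=1+s[1:,4].argmax()
v,u=np.nonzero(l==k);Q=np.array([onz(c,a,b,94,True)[:2] for a,b in zip(u,v)]);w,V=np.linalg.eigh(np.cov(Q.T));print(s[k],Q.mean(0),np.degrees(np.arctan2(*V[::-1,1]))%180,cv2.minAreaRect(Q.astype(np.float32)))
print(go([573,-192.5,190],-7))
E
```

```text
[310 174  24  70 901] [550.8390573  151.94527779] 123.45490153078906 ((553.3411865234375, 147.2168426513672), (17.196802139282227, 54.61240768432617), 25.51748275756836)
[array([-0.0196, -0.395 , -0.1655]), array([0.3679, 0.0029, 0.0062])]
```

```bash
python3 -m pendant '[{"delta_pos":[-0.02,-0.05,-0.02],"rot":[0.06,0,0]},{"delta_pos":[-0.02,-0.12,-0.05],"rot":[0.14,0,0]},{"delta_pos":[-0.02,-0.19,-0.08],"rot":[0.22,0,0]},{"delta_pos":[-0.02,-0.26,-0.11],"rot":[0.3,0,0]},{"delta_pos":[-0.02,-0.33,-0.14],"rot":[0.3679,0.003,0.006]},{"delta_pos":[-0.02,-0.395,-0.1655],"rot":[0.3679,0.003,0.006]},{"delta_pos":[-0.02,-0.395,-0.1655],"rot":[0.3679,0.003,0.006]},{"delta_pos":[-0.02,-0.395,-0.1655],"rot":[0.3679,0.003,0.006]},{"delta_pos":[-0.02,-0.395,-0.1655],"rot":[0.3679,0.003,0.006]}]' 70
python3 - <<'E'
from h import *
t=cam('top');c=cam('wrist');np.savez('t1.npz',**t);np.savez('w6.npz',**c);print(c['position'],st()[0]['eef_pos'])
A=cv2.resize(t['color'][150:220,195:335,::-1],(600,300),interpolation=cv2.INTER_CUBIC)
B=cv2.resize(c['color'][60:260,160:560,::-1],(600,300),interpolation=cv2.INTER_CUBIC)
cv2.imwrite('pics/c6.png',np.vstack([A,B]))
E
```

```text
time: 9.98
eef_pos: [573.1, -190.5, 189.6]
tcp_rot: [2.663, 1.569, 2.543]
ft_force: [0.5, -0.0, -0.1]
gripper_width: 0.697
[ 580.04010169 -121.65406199  332.86070165] [ 573.25450878 -190.84186365  190.02655711]
```

View pics/c6.png

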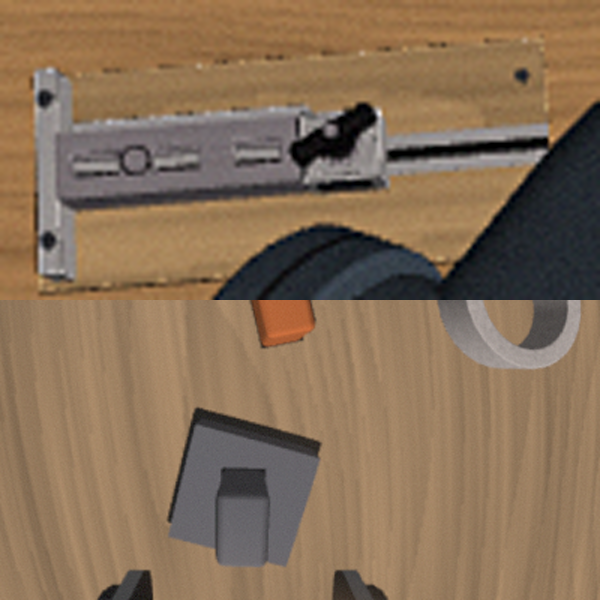

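The upper half shows the strut tight between stop and fence, and the wing turned about 60°. The lower half shows the gauge's top face centred at crop (243,527), axis-aligned with the gripper.

```bash
python3 - <<'E'
from h import *
t=dict(np.load('t1.npz'));t0=dict(np.load('top0.npz'));c=dict(np.load('w6.npz'))
for n,cc,bx in(('t0',t0,(290,163,314,196)),('t1',t,(258,168,292,192))):
    m=(cc['color'].max(2)<48).astype(np.uint8);M=np.zeros_like(m);M[bx[1]:bx[3],bx[0]:bx[2]]=m[bx[1]:bx[3],bx[0]:bx[2]]
    k,l,s,_=cv2.connectedComponentsWithStats(M);k=1+s[1:,4].argmax();v,u=np.nonzero(l==k)
    Q=np.array([onz(cc,a,b,94)[:2] for a,b in zip(u,v)]);w,V=np.linalg.eigh(np.cov(Q.T));print(n,s[k],Q.mean(0),np.degrees(np.arctan2(*V[::-1,1]))%180,cv2.minAreaRect(Q.astype(np.float32)))
a,b=[onz(t,x/4.2857+195,y/4.2857+150,94) for x,y in((299,153),(370,112))];print(np.degrees(np.arctan2(*(a-b)[1::-1])))
for x,y in((216,187),(269,187),(266,265),(220,265),(243,227)):print(onz(c,x/1.5+160,y/1.5+60,116,True).round(1))
E
```

```text
t0 [296 168  14  25 151] [552.18547261  70.70307632] 10.036471759931658 ((555.6892700195312, 66.49364471435547), (32.9897346496582, 62.577606201171875), 89.48019409179688)
t1 [263 174  20  15 126] [552.06896749 143.36813419] 121.10533925246837 ((550.43017578125, 142.15769958496094), (22.317590713500977, 53.579124450683594), 29.698102951049805)
120.34075983244546
[ 561.3 -170.8  116. ]
[ 586.6 -173.8  116. ]
[ 581.  -213.9  116. ]
[ 557.9 -211.1  116. ]
[ 571.8 -192.4  116. ]
```

The knob reads about 1.10 rad from two views, which is tight. The gauge's centre is (572,-192.5) with its x axis at about -7°. Descending to it.

```bash
python3 -c "
from h import *
print(go([572,-192.5,67],-6.8),st()[0]['eef_pos'])"
```

```text
[array([ 0.1538, -0.0023, -0.0012]), array([-0.0007, -0.0003, -0.0002])] [ 573.25450878 -190.84186365  190.02655711]
```

```bash
python3 -m pendant '[{"delta_pos":[0.01,-0.0023,-0.0012],"rot":[0,0,0]},{"delta_pos":[0.03,-0.0023,-0.0012],"rot":[0,0,0]},{"delta_pos":[0.06,-0.0023,-0.0012],"rot":[0,0,0]},{"delta_pos":[0.09,-0.0023,-0.0012],"rot":[0,0,0]},{"delta_pos":[0.12,-0.0023,-0.0012],"rot":[0,0,0]},{"delta_pos":[0.1538,-0.0023,-0.0012],"rot":[0,0,0]},{"delta_pos":[0.1538,-0.0023,-0.0012],"rot":[0,0,0]},{"delta_pos":[0.1538,-0.0023,-0.0012],"rot":[0,0,0]},{"delta_pos":[0.1538,-0.0023,-0.0012],"rot":[0,0,0]}]' 60
python3 -m pendant '[{"delta_pos":[0,0,0],"rot":[0,0,0]},{"delta_pos":[0,0,0],"rot":[0,0,0]},{"delta_pos":[0,0,0],"rot":[0,0,0]},{"delta_pos":[0,0,0],"rot":[0,0,0]},{"delta_pos":[0,0,0],"rot":[0,0,0]},{"delta_pos":[0,0,0],"rot":[0,0,0]}]' 0 40
```

```text
time: 11.2
eef_pos: [572.6, -192.8, 68.0]
tcp_rot: [-0.032, 1.57, -0.152]
ft_force: [0.2, -0.1, 0.6]
gripper_width: 0.597
time: 11.95
eef_pos: [573.1, -192.9, 68.9]
tcp_rot: [-0.024, 1.568, -0.144]
ft_force: [-0.7, 0.7, 6.0]
gripper_width: 0.302
```

```bash
python3 -m pendant '[{"delta_pos":[-0.01,0,0],"rot":[0,0,0]},{"delta_pos":[-0.03,0,0],"rot":[0,0,0]},{"delta_pos":[-0.05,0,0],"rot":[0,0,0]},{"delta_pos":[-0.08,0,0],"rot":[0,0,0]},{"delta_pos":[-0.11,0,0],"rot":[0,0,0]},{"delta_pos":[-0.14,0,0],"rot":[0,0,0]},{"delta_pos":[-0.14,0,0],"rot":[0,0,0]},{"delta_pos":[-0.14,0,0],"rot":[0,0,0]}]'
python3 -c "
from h import *
print(go([546.8,270.5,180],-7),st()[0]['eef_pos'],st()[0]['joint_positions'].round(2))"
```

```text
time: 12.95
eef_pos: [572.5, -192.6, 180.8]
tcp_rot: [0.119, 1.568, -0.001]
ft_force: [-0.8, -0.4, -2.1]
gripper_width: 0.303
[array([ 0.0009,  0.5709, -0.1011]), array([ 0.0016,  0.0015, -0.0002])] [ 572.53235494 -192.5798309   180.78807521] [-0.08  0.57  0.53  1.72 -0.34  0.95  0.46]
```

```bash
python3 -m pendant '[{"delta_pos":[0,0.02,-0.004],"rot":[0,0,0]},{"delta_pos":[0,0.07,-0.012],"rot":[0,0,0]},{"delta_pos":[0,0.13,-0.023],"rot":[0,0,0]},{"delta_pos":[0,0.19,-0.034],"rot":[0,0,0]},{"delta_pos":[0,0.25,-0.044],"rot":[0,0,0]},{"delta_pos":[0,0.31,-0.055],"rot":[0,0,0]},{"delta_pos":[0,0.37,-0.066],"rot":[0,0,0]},{"delta_pos":[0,0.43,-0.076],"rot":[0,0,0]},{"delta_pos":[0,0.49,-0.087],"rot":[0,0,0]},{"delta_pos":[0,0.53,-0.094],"rot":[0,0,0]}]'
python3 -m pendant '[{"delta_pos":[0,0.02,-0.005],"rot":[0,0,0]},{"delta_pos":[0,0.02,-0.005],"rot":[0,0,0]},{"delta_pos":[0,0.02,-0.005],"rot":[0,0,0]},{"delta_pos":[0,0.02,-0.005],"rot":[0,0,0]}]'
python3 -c "
from h import *
print(go([546.8,270.5,124],-7),st()[0])"
```

```text
time: 14.2
eef_pos: [546.6, 241.3, 179.7]
tcp_rot: [0.975, 1.57, 0.859]
ft_force: [0.2, -0.6, -1.8]
gripper_width: 0.305
time: 14.7
eef_pos: [544.8, 255.9, 179.8]
tcp_rot: [-0.227, 1.57, -0.345]
ft_force: [0.7, 0.3, -1.5]
gripper_width: 0.304
[array([0.0698, 0.0184, 0.0003]), array([0.0022, 0.0003, 0.0001])] {'time': 14.7, 'joint_positions': array([-0.86391802,  0.57585407,  0.56141758,  1.72087777, -0.36396784,
        0.95018086, -0.27935917]), 'qd': array([-0.00114737,  0.00043931, -0.00443924, -0.00429274, -0.00395743,
        0.00240444,  0.00049375]), 'tau': array([-4.67719585e-01, -6.65658617e+01,  1.06020883e+01, -2.44116962e+01,
        5.11399950e-03,  4.99247981e-03,  6.99720753e-03]), 'eef_pos': array([544.79276459, 255.89963149, 179.84579088]), 'tcp_rot': array([-0.22664133,  1.5703061 , -0.34538354]), 'ft_force': array([ 0.74200734,  0.34747397, -1.45308078]), 'moment': array([ 0.01518307, -0.00375019,  0.01287087]), 'gripper_width': 0.30381643402913494}
```

```bash
python3 -m pendant '[{"delta_pos":[0.01,0.0184,0.0003],"rot":[0.002,0,0]},{"delta_pos":[0.03,0.0184,0.0003],"rot":[0.002,0,0]},{"delta_pos":[0.05,0.0184,0.0003],"rot":[0.002,0,0]},{"delta_pos":[0.0698,0.0184,0.0003],"rot":[0.002,0,0]},{"delta_pos":[0.0698,0.0184,0.0003],"rot":[0.002,0,0]},{"delta_pos":[0.0698,0.0184,0.0003],"rot":[0.002,0,0]},{"delta_pos":[0.0698,0.0184,0.0003],"rot":[0.002,0,0]}]'
python3 - <<'E'
from h import *
c=cam('wrist');s=cam('scene');np.savez('w7.npz',**c);np.savez('s7.npz',**s);print(st()[0]['eef_pos'])
A=cv2.resize(c['color'][100:360,160:480,::-1],None,fx=1.25,fy=1.25,interpolation=cv2.INTER_CUBIC)
B=cv2.resize(s['color'][165:245,365:465,::-1],(400,320),interpolation=cv2.INTER_CUBIC)
o=np.zeros((325,800,3),np.uint8);o[:,:400]=A[:325];o[:320,400:]=B;cv2.imwrite('pics/c7.png',o)
E
```

```text
time: 15.58
eef_pos: [547.3, 270.5, 124.6]
tcp_rot: [0.351, 1.569, 0.229]
ft_force: [-0.1, 0.6, -1.2]
gripper_width: 0.3
[547.0969662  270.59597381 124.55356274]
```

View pics/c7.png

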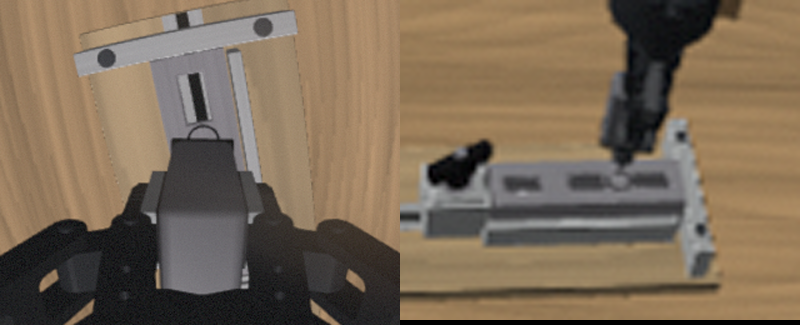

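The wrist half shows the ring's far edge at (203,126), laterally in line with the gauge. In the scene half the ring is at (620,182) with the probe just above it. Checking by numbers.

```bash
python3 - <<'E'
from h import *
w=dict(np.load('w7.npz'));s=dict(np.load('s7.npz'));t=dict(np.load('t1.npz'));s0=dict(np.load('scene0.npz'))
print('ring far edge wrist',onz(w,203/1.25+160,126/1.25+100,56,True))
print('scene ring',onz(s,365+620.5/4-100,165+182/4,56),'probe tip z69',onz(s,365+222.5/4,165+166/4,69))
print('top ring',onz(t,135/4.2857+195,159/4.2857+150,56))
A=s['color'][190:222,395:445,::-1];cv2.imwrite('pics/c8.png',cv2.resize(A,(800,512),interpolation=cv2.INTER_CUBIC))
def proj(c,p):
    q=Ro.from_euler('xyz',c['rotation']).inv().apply(np.array(p)-c['position']);return (c['K']@(q/q[2]))[:2]
for z in(69,81,105):print(z,(proj(s,[547,270.6,z])-[395,190])*16)
print((proj(s,[546.8,270.5,56])-[395,190])*16)
E
```

```text
ring far edge wrist [547.4189996  278.24975956  56.        ]
scene ring [552.86606946 272.66032151  56.        ] probe tip z69 [547.18254397 272.70641908  69.        ]
top ring [546.93973882 270.93388946  56.        ]
69 [398.93433148 262.92605335]
81 [408.27241716 225.06102919]
105 [427.30512018 147.88527992]
[388.35071993 302.57586647]
```

View pics/c8.png

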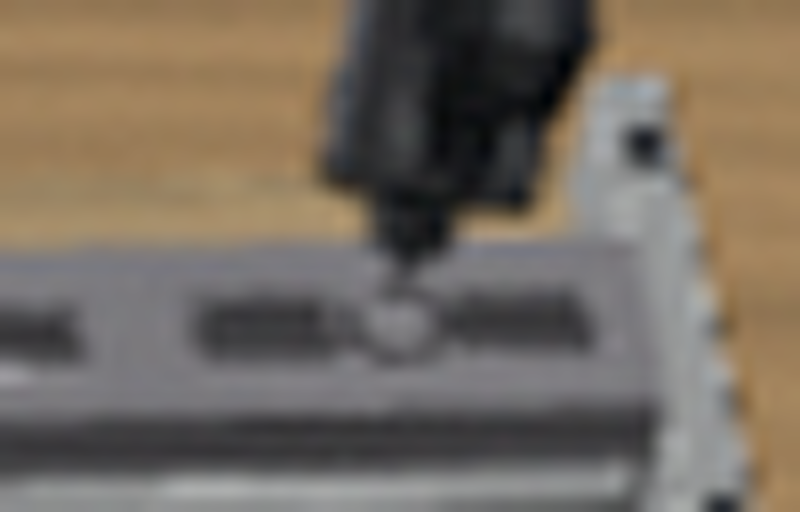

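The tip stands over the ring within about 1 mm (tip ~(405,290), ring centre ~(400,325), the expected parallax). Descending slowly.

```bash
python3 -m pendant '[{"delta_pos":[0.003,0,0],"rot":[0,0,0]},{"delta_pos":[0.006,0,0],"rot":[0,0,0]},{"delta_pos":[0.009,0,0],"rot":[0,0,0]},{"delta_pos":[0.012,0,0],"rot":[0,0,0]},{"delta_pos":[0.014,0,0],"rot":[0,0,0]},{"delta_pos":[0.014,0,0],"rot":[0,0,0]},{"delta_pos":[0.014,0,0],"rot":[0,0,0]}]'
python3 -m pendant '[{"delta_pos":[0.001,0,0],"rot":[0,0,0]},{"delta_pos":[0.002,0,0],"rot":[0,0,0]},{"delta_pos":[0.002,0,0],"rot":[0,0,0]},{"delta_pos":[0.002,0,0],"rot":[0,0,0]}]'
python3 -c "
from h import *
print(go([547,270.5,109.5],-7))"
```

```text
time: 16.55
eef_pos: [547.2, 270.6, 113.4]
tcp_rot: [0.408, 1.569, 0.286]
ft_force: [-1.1, -0.2, -1.4]
gripper_width: 0.298
time: 17.05
eef_pos: [547.2, 270.6, 111.8]
tcp_rot: [0.421, 1.569, 0.299]
ft_force: [0.2, -0.4, -1.1]
gripper_width: 0.296
[array([ 0.0029, -0.0002, -0.0002]), array([ 0.0002,  0.0009, -0.0004])]
```

```bash
R='[{"delta_pos":[0.0012,0,0],"rot":[0,0,0]},{"delta_pos":[0.0015,0,0],"rot":[0,0,0]},{"delta_pos":[0.0015,0,0],"rot":[0,0,0]}]' ; python3 -m pendant '[{"delta_pos":[0.0012,0,0],"rot":[0,0,0]},{"delta_pos":[0.0015,0,0],"rot":[0,0,0]},{"delta_pos":[0.0015,0,0],"rot":[0,0,0]}]'; python3 -m pendant '[{"delta_pos":[0.0012,0,0],"rot":[0,0,0]},{"delta_pos":[0.0015,0,0],"rot":[0,0,0]},{"delta_pos":[0.0015,0,0],"rot":[0,0,0]}]'
```

```text
time: 17.42
eef_pos: [547.3, 270.6, 110.7]
tcp_rot: [0.424, 1.569, 0.302]
ft_force: [0.5, 0.3, -0.3]
gripper_width: 0.301
time: 17.8
eef_pos: [547.3, 270.6, 109.5]
tcp_rot: [0.447, 1.569, 0.325]
ft_force: [0.1, 0.3, 1.8]
gripper_width: 0.3
```

```bash
cat > avg.py <<'E'
from h import *
F=[];Z=[]
for i in range(12): c=cam('scene');s=st()[0];F.append(s['ft_force']);Z.append(s['eef_pos'])
print(np.mean(F,0),np.std(F,0),np.mean(Z,0),s['time']);save(c,'pics/last.png',(395,190,445,222),10)
E
python3 avg.py; python3 -m pendant '[{"delta_pos":[0.0012,0,0],"rot":[0,0,0]},{"delta_pos":[0.0012,0,0],"rot":[0,0,0]},{"delta_pos":[0.0012,0,0],"rot":[0,0,0]}]'; python3 avg.py
```

```text
[-0.07103601 -0.11019715  0.490439  ] [0.62744645 0.38248698 0.41828401] [547.28390724 270.62259448 109.50067978] 18.4
time: 18.77
eef_pos: [547.3, 270.6, 108.5]
tcp_rot: [0.436, 1.569, 0.314]
ft_force: [-0.1, -0.0, 1.8]
gripper_width: 0.3
[ 0.3659519  -0.05851279  1.08525569] [0.48423702 0.55775197 0.34775683] [547.28308027 270.61874575 108.5244366 ] 19.375
```

```bash
python3 - <<'E'
from h import *
s=cam('scene');w=cam('wrist')
A=cv2.resize(s['color'][180:235,335:455,::-1],(792,363),interpolation=cv2.INTER_CUBIC)
B=cv2.resize(w['color'][100:280,160:556,::-1],(510,232),interpolation=cv2.INTER_CUBIC)
o=np.zeros((595,792,3),np.uint8);o[:363]=A;o[363:,:510]=B;cv2.imwrite('pics/fin.png',o)
E
```

```text
(no output)
```

View pics/fin.png

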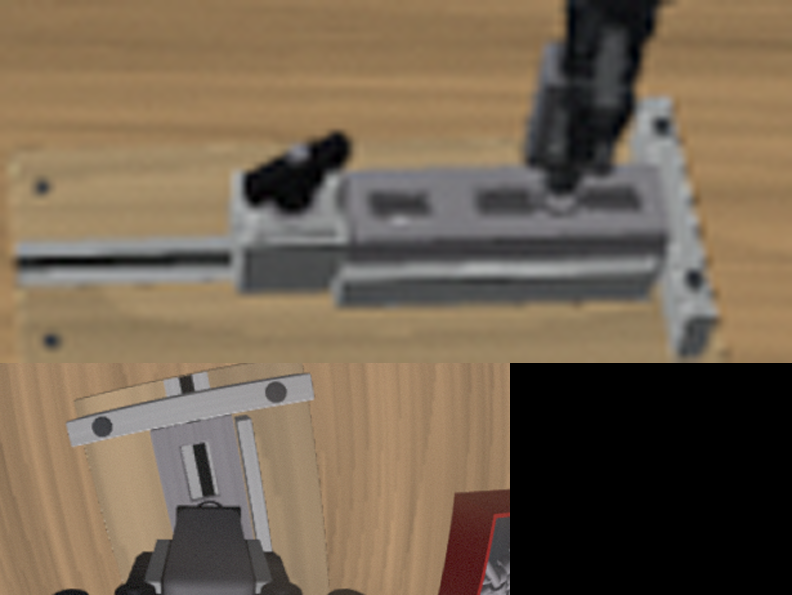

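The final view shows the probe on the ring (560,200), the strut tight between stop and fence, and the wing turned. Handing in.

```bash
python3 -c "
from rig import hand_in
print(hand_in())"
```

```text
the job is handed in; nothing more can be done
None
```

The job is handed in at about 19.5 s, with the gauge still held upright and pressing on the ring.

- **Channel and stop:** I slid the stop about 70 mm by its knob, until the channel met the end fence. There the push rose to about 20 N with almost no further movement.
- **Knob:** I turned it clockwise with the push still on. Most readings from the wrist and top views put it at about 1.10 rad. The gripper's turn suggested about 1.2, and the lowest estimate was about 1.06. All are past the 1.0 needed for tight. I did not pull on the stop to test it or turn the knob further.
- **Gauge:** I lifted the grey gauge from the dock, not the orange one, and set its probe inside the ring.
    - **Position:** the last views put the tip within about 1–2 mm of the ring's centre.
    - **Press:** the average force was about 2.4 N after allowing for the gauge's weight. That is roughly 2.5 mm of the 6 mm travel, and the force was still rising by about 0.6 N/mm, so the probe is not at its end. Single force readings scatter by about 0.4 N.

I moved nothing else on purpose. I did not take a last picture of the whole table to confirm the other things are where they were.

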